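# Pull-test two radios on a ship's radio station and take out the one that does not hold

### The arm

A 6-joint arm with a two-finger parallel gripper is mounted at the origin on the work surface. World frame = base frame: x ahead of the robot, y to its left, z up, the work surface at z = 0. Lengths are in mm, angles in rad, forces in N, time in s.
With the tool pointing down it reaches from about 425 to 950 mm from the base axis. Payload 3.5 kg.
Tool frame: the origin (TCP) lies midway between the tips of the shut fingers; the grasp point (between the pads) lies behind it (env.grasp_offset is the z of the grasp point in the tool frame, in mm); z points along the fingers, y is the direction in which the jaws open and shut (so a half turn about z gives the same grasp; the last joint's range is limited). The gripper opens to 85 mm and grips with 20 to 120 N. Pads are 22 mm wide; open, the fingers measure 114 mm over their backs; the gripper's body (76 mm by 85 mm) begins 54 mm behind the grasp point. The pads swing forward as they close: fully open they stand 13 mm farther back than shut.
Start: joints at [1.033, 0.286, 1.577, -0, 1.279, -0.15], TCP at [255.216, 624.877, 231.325] pointing down, gripper open.
Joint ranges: [-2.77, 2.77], [-0.9, 2.22], [0.21, 2.48], [-1.53, 4.67], [0.24, 2.81], [-2.84, 2.84]. Speed limits (rad/s): [2.79, 2.79, 3.14, 3.14, 3.14, 3.14].

### API

Orientations are given as a rotation vector (axis times angle).
In Python, from station import env, imaging gives the robot as it stands. The module is installed in compiled form; this text tells all that it offers. Calls block until the motion is done:
- env.movep(position, orientation): joint-space move of the TCP to a pose.
- env.servo_line(position, frame=None, feed=150, threshold=None): straight line of the TCP; frame=None keeps the orientation; feed is the mean speed in mm/s. With threshold (N) it stops when the force on the tool has changed by that much, and returns True; else False.
- env.goto_joints(angles): joint-space move.
- env.gripper_to(opening, newtons=None): finger opening in mm; newtons is the grip in N (None keeps the last); returns when the fingers have stopped.
- env.dwell(seconds).
- env.inverse_kinematics(position, orientation): joint angles nearest the present ones, or None.
- env.read_state(): the state.
- imaging.camera(name): name is "scene" or "top" or "wrist"; returns the picture (400x640x3 uint8, blue, green, red); there is no depth.
- imaging.get_calibration(name): a dict with "K" (3x3 intrinsics, pixels), "R" (3x3) and "t" (3): a world point X has camera coordinates R X + t. Camera axes: x right, y down, z forward; pixel columns grow to the right and rows downward; lengths in mm; the calibration is good to about 2 mm. A picture is of the moment at which its call begins: read the wrist's pose just before it. get_calibration takes no time and is no camera call; for the wrist camera it gives the pose at the moment of the call.
A pose or a line that the arm cannot do raises env.Unreachable and nothing moves.
- env.sign_off(): hands the job in, once; it reports no verdict.
The state is a dict: "time_s": time; "joint_positions": joint angles; "joint_velocities": joint speeds; "joint_efforts": joint torques, N m; "tool_pos": TCP position; "orientation": TCP orientation; "contact_force": force on the tool from outside, world axes, zero at the start; "moment": the same for the moment, N m; "gripper_width": finger opening in mm.
Only numpy, scipy, OpenCV 4.12 (cv2) and the standard library are available. Lean on these libraries where they do the work, as an engineer would, in place of code of your own. Each camera call takes 0.05 s, during which the arm holds its last target.

### The job

Prove the catch of each of the two handheld radios on the sloping station: grip it and pull it straight out of the face with about 15 N (not over 20 N), holding that pull for two seconds. A radio that holds stays in its place, pressed fully home again; the one that comes away is to be set down gently, not dropped, on its back inside the red repair tray. Leave everything else alone.

Things in the scene. Friction and masses are not known exactly. Their poses are not given: they have to be found in the camera images.
- radio_a: Left place (station's +y side). Black handheld radio on its back on the face. Body 125 (x) x 50 (y) x 40 mm (z), 0.2 to 0.4 kg; grip it across y. Origin: centre of its back, on the face; z points out of the face, x up the slope to the +x end, where a 58 mm stub antenna sticks out. A steel foot 36 x 36 mm on the back reaches z = -16 mm; off the station it rests level on this foot.
- radio_b: The radio in the right place (station's -y side): sizes, origin and axes as radio_a; they cannot be told apart by eye. In every start exactly one of the two is caught behind the face and the other is not; which one varies. Pull along the radio's +z; keep the fingertips clear of the face (z = 0).
- station: Blue housing, fixed, with a grey face 300 mm wide (y), 220 mm deep (x), rising 20 degrees towards +x. Origin on the table under the middle of the face; z vertical. The face's middle is 85 mm up, its front edge 45, back edge 125 mm. Outward normal (-0.342, 0, 0.940), up the slope (0.940, 0, 0.342) in station axes. Places 75 mm either side of the middle; 100 mm free between the radios.
- seat_left (a point): Where the origin of radio_a lies when it is fully home, on the face (axes as the station's).
- seat_right (a point): Where the origin of radio_b lies when it is fully home, on the face (axes as the station's).
- catch (a joint): Travel (m) of the sprung catch hidden behind the face; 0 at rest. Only the caught radio draws it, after an unknown play of 1 to 6 mm: then 1 mm per 5 N, so 0.5 to 2 mm at a 15 N pull (radio's weight included), and it springs back. Seat friction of 2 to 6 N clings to both radios: the loose one gives way below 11 N and is out after 16 mm; the caught one may stay a few mm up until pushed down (5 to 10 N).
- repair_tray: Red open tray, fixed, outside 250 (x) x 170 (y) x 45 mm high, walls and floor 4 mm. Origin: centre of its underside. Radio and antenna fit lengthways along the tray's x (either way round): put the radio's origin about 25 mm from the middle, towards the end away from the antenna.
- pencil_tray: Blue tray of the same size with pencils in it; fixed; not to be used. Red and blue tray may stand on either side.
- pencils: Pencil and wooden stick in the blue tray; leave alone.
- ruler: Clear parallel ruler, 82 x 200 mm, 20 mm high with its brass knobs, flat on the chart before the station; leave alone.
- magnifier: White round chart magnifier, 90 mm across, 66 mm high, left behind the station; leave alone.
- mug: Blue mug, 80 mm across, 90 mm high, right behind the station; leave alone.

How it is judged:
By the outcome, as a careful person would: the job done as asked, in the order asked, and still so for the second after the job is handed in, with the robot touching nothing.
It also fails if it takes over 64 s, if anything falls off the work surface, if the arm or the gripper's body presses on something with over 40 N, if the wrist force passes 120 N, or if a joint passes its speed limit or range.

## Working session

There is one attempt and no reset: what is moved stays moved. The work goes in short steps, each a Python script; the robot and the scene stay as the last script left them, time stands still between calls to the robot, and variables do not carry over. Pictures are saved under pics/ and viewed, and the job is handed in when it is done.

```bash
mkdir -p pics; ls; python3 - <<'E'
from station import env, imaging
import cv2
for n in ["scene","top","wrist"]:
    c=imaging.get_calibration(n); print(n,c["K"].tolist(),c["R"].round(4).tolist(),c["t"].round(1).tolist())
    cv2.imwrite(f"pics/{n}0.png",imaging.camera(n))
s=env.read_state();print(s, env.grasp_offset)
E
```

```text
pics
scene [[478.4515780315839, 0.0, 317.25368879331893], [0.0, 478.4515780315839, 200.63478418184786], [0.0, 0.0, 1.0]] [[0.0509, 0.9987, 0.0012], [0.8076, -0.0405, -0.5884], [-0.5876, 0.0309, -0.8086]] [-43.4, -384.5, 1465.3]
top [[378.9812536831246, 0.0, 324.3726016738724], [0.0, 378.9812536831246, 199.37538353525667], [0.0, 0.0, 1.0]] [[0.0278, -0.9996, 0.0086], [-0.9883, -0.0288, -0.1499], [0.1501, -0.0044, -0.9887]] [-5.2, 558.9, 968.0]
wrist [[336.9136678710703, 0.0, 319.8126054480742], [0.0, 336.9136678710703, 199.22637719192483], [0.0, 0.0, 1.0]] [[0.3791, 0.9254, -0.0019], [0.8811, -0.3603, 0.3063], [0.2827, -0.1178, -0.9519]] [-673.5, -38.4, 379.7]
{'time_s': 0.15, 'joint_positions': array([ 1.03295961e+00,  2.87005480e-01,  1.57780876e+00, -3.86516522e-05,
        1.27860392e+00, -1.49985390e-01]), 'joint_velocities': array([ 0.00021283, -0.00177228, -0.00295416, -0.0003101 ,  0.0012604 ,
        0.00170387]), 'joint_efforts': array([ 1.23640537e-03, -4.06605291e+01, -2.93142414e+01, -1.16449082e-04,
        3.99692799e-03,  3.25688937e-06]), 'tool_pos': array([254.99860238, 624.4413509 , 230.2533637 ]), 'orientation': array([-6.05294667e-01, -3.08213680e+00,  2.71866801e-03]), 'contact_force': array([-0.28373   , -0.39885211,  0.05583494]), 'moment': array([ 0.01505912, -0.05329091, -0.01906445]), 'gripper_width': 85.53893226311168} -18.700000000000003
```

View pics/scene0.png

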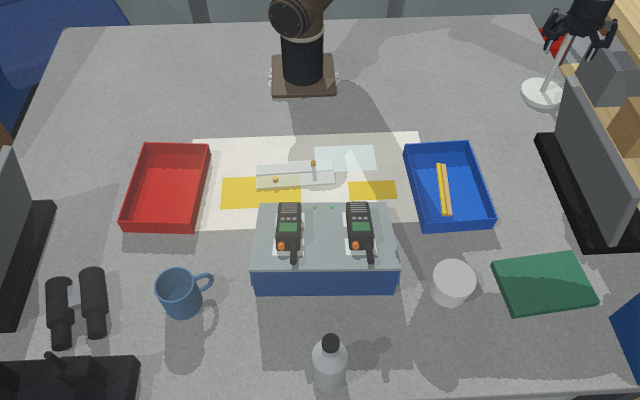

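View pics/top0.png

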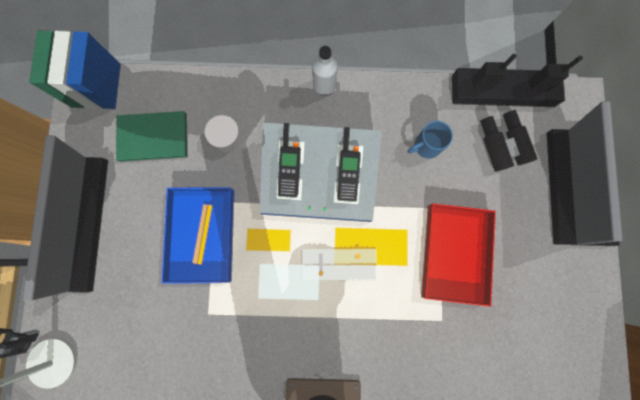

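Top view: station face around (261–381, 123–220), radios at about (289,170) and (348,175), red tray around (458,254) on the −y side, blue tray around (198,235). Next I segment these.

```bash
python3 - <<'E'
import cv2,numpy as np
t=cv2.imread('pics/top0.png');s=cv2.imread('pics/scene0.png')
a=cv2.resize(t[110:230,250:395],None,fx=5,fy=5,interpolation=cv2.INTER_CUBIC)
cv2.imwrite('pics/topz.png',a)
b=cv2.resize(s[190:305,240:410],None,fx=4.6,fy=4.6,interpolation=cv2.INTER_CUBIC)
cv2.imwrite('pics/scenez.png',b)
for p in [(320,200),(370,140),(275,140),(320,140),(250,150),(390,190),(300,230)]: print(p,t[p[1],p[0]],cv2.cvtColor(t,cv2.COLOR_BGR2HSV)[p[1],p[0]])
E
```

```text
(320, 200) [174 173 165] [ 93  13 174]
(370, 140) [174 173 162] [ 93  18 174]
(275, 140) [171 169 158] [ 95  19 171]
(320, 140) [176 175 162] [ 92  20 176]
(250, 150) [138 139 140] [ 15   4 140]
(390, 190) [153 157 159] [ 20  10 159]
(300, 230) [233 241 245] [ 20  12 245]
```

View pics/topz.png

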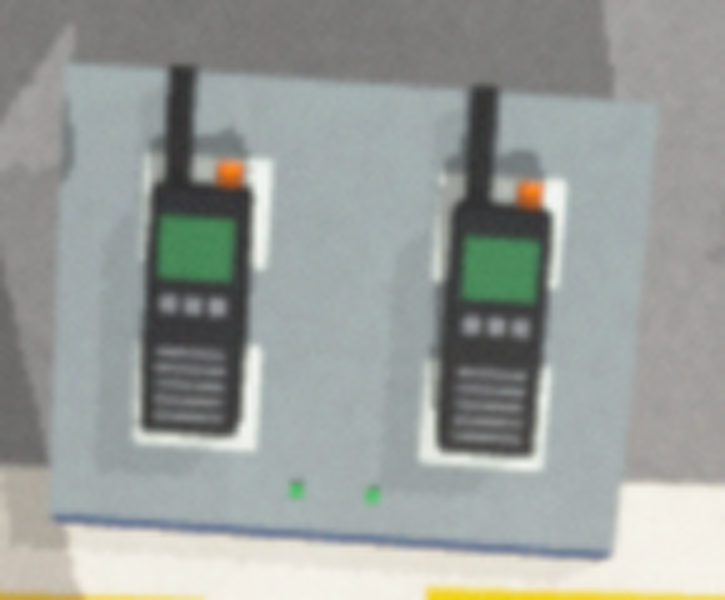

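View pics/scenez.png

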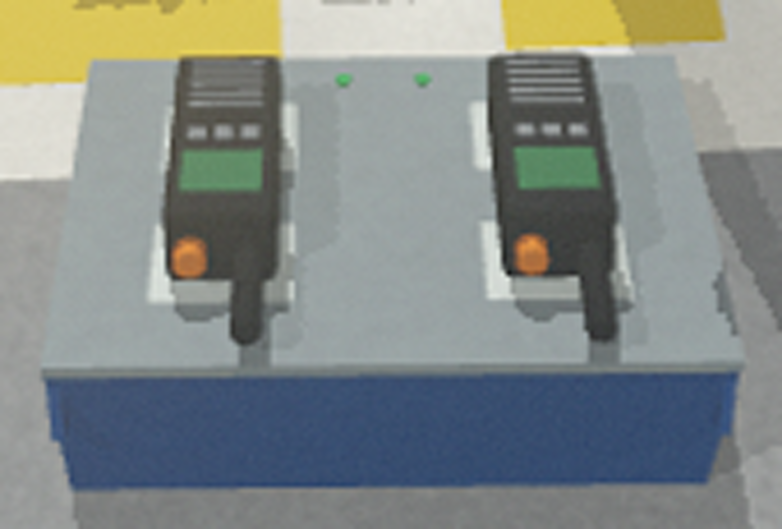

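The face corners, radio outlines and antennas are clear in both zooms. I triangulate the corners and fit the known rectangle; the trays come from the red mask.

```bash
cat > h.py <<'E'
import cv2,numpy as np
from scipy.spatial.transform import Rotation as Rot
from station import env, imaging
def P(c): return c["K"]@np.c_[c["R"],c["t"]]
def ray(c,uv):
    d=c["R"].T@np.linalg.inv(c["K"])@np.r_[uv,1.]; o=-c["R"].T@c["t"]; return o,d/np.linalg.norm(d)
def onplane(c,uv,p0,n):
    o,d=ray(c,uv); return o+d*((p0-o)@n)/(d@n)
def tri(c1,c2,u1,u2):
    X=cv2.triangulatePoints(P(c1),P(c2),np.float64(u1).T,np.float64(u2).T); return (X[:3]/X[3]).T
def rigid(A,B):
    a,b=A.mean(0),B.mean(0); R,_=Rot.align_vectors(B-b,A-a); return R.as_matrix(), b-R.as_matrix()@a
E
cat > m.py <<'E'
from h import *
ct,cs=imaging.get_calibration("top"),imaging.get_calibration("scene")
z=lambda p,k,o:(np.array(p,float)+.5)/k-.5+np.array(o)
ut=z([(68,66),(657,102),(610,555),(53,518)],5,(250,110))
us=z([(742,366),(42,371),(90,60),(675,56)],4.6,(240,190))
X=tri(ct,cs,ut,us); print(X.round(1))
c,s=np.cos(np.radians(20)),np.sin(np.radians(20))
M=np.array([[110*c,150,125-2],[110*c,-150,123],[-110*c,-150,47],[-110*c,150,47]],float); M[:,2]=[122.6,122.6,47.4,47.4]
print("sides",[np.linalg.norm(X[i]-X[(i+1)%4]).round(1) for i in range(4)])
# yaw-only fit
d=(X[0]+X[3]-X[1]-X[2])/2; e=(X[0]+X[1]-X[2]-X[3])/2
print("yaw",np.arctan2(-d[0],d[1]),np.arctan2(e[1],e[0]),"slope",np.degrees(np.arctan2(e[2],np.hypot(*e[:2]))),"c",X.mean(0))
for n,cc in(("top",ct),("scene",cs)):
    im=cv2.imread(f"pics/{n}0.png"); h=cv2.cvtColor(im,cv2.COLOR_BGR2HSV)
    m=(((h[...,0]<8)|(h[...,0]>172))&(h[...,1]>130)).astype(np.uint8)
    k=max(cv2.findContours(m,cv2.RETR_EXTERNAL,cv2.CHAIN_APPROX_NONE)[0],key=cv2.contourArea)
    q=cv2.approxPolyDP(cv2.convexHull(k),6,True)[:,0]; print(n,q.tolist())
    for u in q: print(onplane(cc,u,np.array([0,0,45.]),np.array([0,0,1.])).round(1),onplane(cc,u,np.zeros(3),np.array([0,0,1.])).round(1))
E
python3 m.py
```

```text
[[ 738.5  170.7  119.6]
 [ 727.7 -127.4  122.8]
 [ 505.8 -118.4   40.6]
 [ 517.2  180.7   39.2]]
sides [np.float64(298.3), np.float64(236.8), np.float64(299.4), np.float64(235.7)]
yaw -0.03729992078020302 -0.04300533712928194 slope 20.13458431769974 c [622.31813326  26.38390388  80.55165178]
top [[432, 204], [494, 211], [490, 305], [423, 295]]
[ 554.2 -275.7   45. ] [ 560.9 -288.9    0. ]
[ 540.2 -440.5   45. ] [ 546.2 -461.1    0. ]
[ 297.3 -420.6   45. ] [ 292.4 -440.3    0. ]
[ 317.7 -249.1   45. ] [ 313.6 -261.     0. ]
scene [[144, 142], [207, 144], [193, 233], [123, 231], [118, 223]]
[ 299.7 -421.4   45. ] [ 256.6 -441.3    0. ]
[ 314.9 -257.8   45. ] [ 272.6 -269.7    0. ]
[ 585.8 -266.4   45. ] [ 556.8 -278.7    0. ]
[ 572.5 -424.6   45. ] [ 542.9 -444.7    0. ]
[ 550.1 -440.1   45. ] [ 519.4 -460.9    0. ]
```

```bash
cat >> m.py <<'E'
print("----")
H=[125,125,45,45]
for cc,u in((ct,ut),(cs,us)):
    Y=np.array([onplane(cc,u[i],np.array([0,0,H[i]]),np.array([0,0,1.])) for i in range(4)])
    d=(Y[0]+Y[3]-Y[1]-Y[2])/2; e=(Y[0]+Y[1]-Y[2]-Y[3])/2
    print(Y[:,:2].round(1).tolist(),"c",Y.mean(0).round(1),"yaw",np.arctan2(-d[0],d[1]),np.arctan2(e[1],e[0]),np.hypot(*d[:2]),np.hypot(*e[:2]))
# radios: green screens & black bodies on plane z_face=40
yaw=-0.04; Rz=Rot.from_euler('z',yaw).as_matrix(); n=Rz@[-s,0,c]; up=Rz@[c,0,s]; ly=Rz@[0,1,0]
c0=np.array([624,26,85.])
for name,cc in(("top",ct),("scene",cs)):
    im=cv2.imread(f"pics/{name}0.png"); h=cv2.cvtColor(im,cv2.COLOR_BGR2HSV)
    m=((h[...,0]>50)&(h[...,0]<85)&(h[...,1]>90)).astype(np.uint8)
    for k in cv2.findContours(m,cv2.RETR_EXTERNAL,cv2.CHAIN_APPROX_NONE)[0]:
        if 60<cv2.contourArea(k)<500:
            M_=cv2.moments(k);u=(M_['m10']/M_['m00'],M_['m01']/M_['m00'])
            p=onplane(cc,u,c0+40*n,n); q=p-c0; print(name,"screen",np.round(u,1),p.round(1),"station up/y",(q@up).round(1),(q@ly).round(1))
# body corners (top zoom) on top plane
for lab,pts in(("L",[(155,186),(250,190),(238,434),(142,428)]),("R",[(455,207),(550,211),(533,455),(438,450)])):
    Q=[onplane(ct,z(p,5,(250,110)),c0+40*n,n)-c0 for p in pts]
    print(lab,[((q@up).round(1),(q@ly).round(1)) for q in Q])
E
python3 m.py | sed -n '/----/,$p'
python3 - <<'E'
import cv2
t=cv2.imread('pics/top0.png')
cv2.imwrite('pics/trayz.png',cv2.resize(t[195:315,415:505],None,fx=5,fy=5,interpolation=cv2.INTER_CUBIC))
E
```

```text
----
[[736.7, 170.5], [726.9, -126.5], [505.4, -115.4], [516.5, 179.0]] c [621.4  26.9  85. ] yaw -0.035343018764436414 -0.04449209075442807 295.8819024109324 221.07290177178055
[[741.4, 169.0], [728.8, -127.5], [508.8, -119.4], [521.3, 179.9]] c [625.1  25.5  85. ] yaw -0.04201619152099976 -0.04319140044640801 298.21506750519853 220.20311091940536
top screen [349.8 163.4] [636.3 -48.8 133.1] station up/y 30.8 -74.3
top screen [288.7 159.2] [642.3 101.6 133.1] station up/y 30.8 76.2
L [(np.float64(59.8), np.float64(97.5)), (np.float64(61.0), np.float64(51.0)), (np.float64(-60.8), np.float64(50.5)), (np.float64(-61.1), np.float64(98.8))]
R [(np.float64(59.5), np.float64(-49.5)), (np.float64(60.7), np.float64(-96.0)), (np.float64(-61.2), np.float64(-97.8)), (np.float64(-62.0), np.float64(-50.1))]
```

View pics/trayz.png

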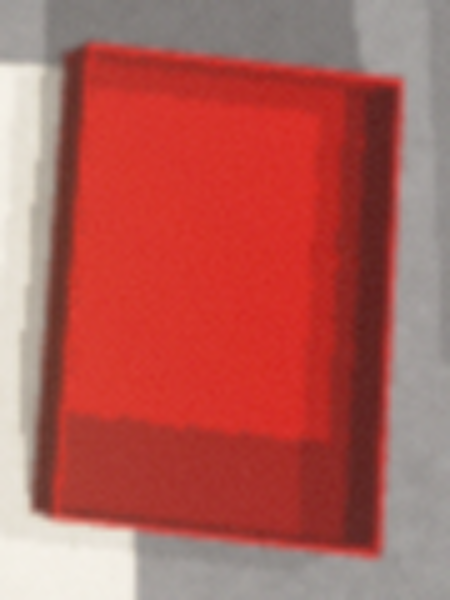

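Station centre comes out at (623.5, 26, 85), yaw −0.041. The body corners land at x ±61 and y 75±24 in station axes, matching the given sizes, so both radios are home. The red tray centre is about (428, −349), yaw about −0.085, and the rim sides are about 168 × 243, close to the given size. Next I check IK and approach radio_a, looking through the wrist camera.

```bash
cat >> h.py <<'E'
YAW=-0.041; SC=np.array([623.5,26.2,85.]); a_=np.radians(20)
RS=Rot.from_euler('z',YAW).as_matrix()
N=RS@[-np.sin(a_),0,np.cos(a_)]; UP=RS@[np.cos(a_),0,np.sin(a_)]; LY=RS@[0,1.,0]
seat={'a':SC+75*LY,'b':SC-75*LY}
TY=-0.088; TC=np.array([428,-349,0.])
def toolrot(n,ly,sg=1):
    z=-n; y=sg*ly; return Rot.from_matrix(np.c_[np.cross(y,z),y,z]).as_rotvec()
def st():
    s=env.read_state(); f=s['contact_force']; return s['tool_pos'],np.array([f@UP,f@LY,f@N]),s['time_s'],s['gripper_width']
E
python3 - <<'E'
from h import *
for sg in(1,-1):
  o=toolrot(N,LY,sg)
  for k in 'ab':
    for z in(6,120): 
        q=env.inverse_kinematics(seat[k]+z*N,o); print(sg,k,z,None if q is None else np.round(q,2))
  RT=Rot.from_euler('z',TY).as_matrix()
  for z in (26,160):
    q=env.inverse_kinematics(TC+RT@[-25,0,z],toolrot(np.array([0,0,1.]),RT@[0,1.,0],sg)); print(sg,'tray',None if q is None else np.round(q,2))
E
```

```text
1 a 6 [ 0.01  0.2   2.   -0.03  0.6  -1.5 ]
1 a 120 [ 0.01 -0.03  2.02 -0.02  0.8  -1.51]
1 b 6 [-0.27  0.17  2.03  0.14  0.61 -1.9 ]
1 b 120 [-0.29 -0.07  2.05  0.12  0.82 -1.89]
1 tray [-0.9   0.24  2.05  0.    0.85 -2.38]
1 tray [-0.9   0.04  1.99  0.    1.11 -2.38]
-1 a 6 [ 0.01  0.2   2.   -0.03  0.6   1.64]
-1 a 120 [ 0.01 -0.03  2.02 -0.02  0.8   1.64]
-1 b 6 [-0.27  0.17  2.03  0.14  0.61  1.24]
-1 b 120 [-0.29 -0.07  2.05  0.12  0.82  1.25]
-1 tray [-0.9   0.24  2.05 -0.    0.85  0.76]
-1 tray [-0.9   0.04  1.99 -0.    1.11  0.76]
```

Sign −1 keeps the wrist mid-range.

```bash
cat >> h.py <<'E'
O=toolrot(N,LY,-1)
E
python3 - <<'E'
from h import *
p=seat['a']+130*N
env.movep(p,O)
c=imaging.get_calibration("wrist"); im=imaging.camera("wrist")
print(st()); np.savez('w1.npz',**c)
pr=lambda X:(lambda v:v[:2]/v[2])(c["K"]@(c["R"]@X+c["t"]))
for k in 'ab':
  for dx,dy in((62.5,25),(62.5,-25),(-62.5,-25),(-62.5,25)):
    u=pr(seat[k]+dx*UP+dy*LY+40*N); cv2.circle(im,tuple(int(round(v)) for v in u),2,(0,0,255),-1); print(u.round(1))
cv2.imwrite('pics/w1.png',im)
E
```

```text
(array([582.18938626, 103.59439822, 207.28251621]), array([-0.87966661,  0.24323671, -0.09274153]), 2.3917, 84.86136321704393)
[283.1 114.8]
[357.7 114.8]
[352.3 278.9]
[288.4 278.9]
[507.  114.8]
[581.6 114.8]
[543.7 278.9]
[479.9 278.9]
```

View pics/w1.png

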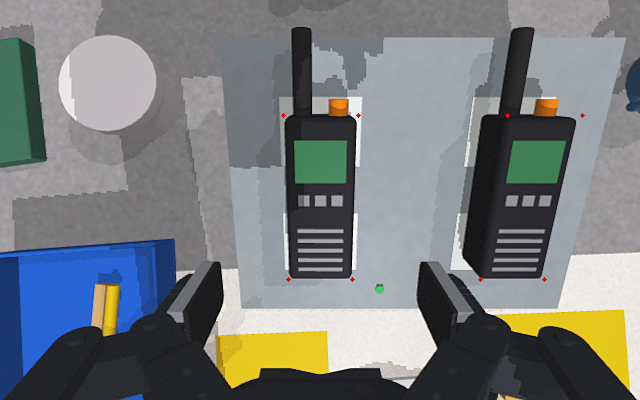

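The wrist view shows radio_a's body at columns 286–356 and rows 115–279, within 1–3 px of the projected corners. Radio_b agrees too. I go down and grip radio_a.

```bash
python3 - <<'E'
from h import *
r=env.servo_line(seat['a']+30*N,feed=120,threshold=15); print(r)
r=env.servo_line(seat['a']+8*N,feed=50,threshold=6); print(r,(st()[0]-seat['a'])@N)
env.dwell(.1); p,f,t,g=st(); print(f.round(2),t,g); np.save('f0.npy',f)
env.gripper_to(45,60); env.dwell(.2)
p,f,t,g=st(); d=p-seat['a'];print((d@UP,d@LY,d@N),f.round(2),t,g)
cv2.imwrite('pics/s2.png',imaging.camera("wrist"))
E
```

```text
False
False 7.621825950728005
[ 0.08 -0.54  0.82] 4.0667 85.57555299921034
(np.float64(0.2756248387197835), np.float64(0.15753861278429152), np.float64(8.496279271725218)) [-2.23  0.39  5.39] 4.6917 49.14183038461188
```

View pics/s2.png

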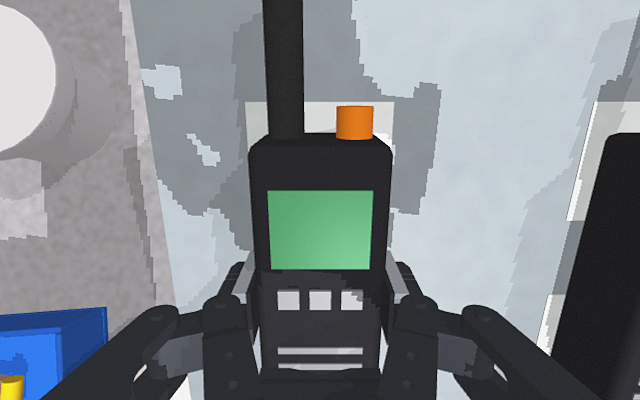

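Gripped: width 49 mm and no lateral load, with about 4.5 N reaction from the finger swing. I pull slowly along the normal with a force stop.

```bash
cat >> h.py <<'E'
def pull(k,dist,thr,feed=7):
    b=st()[0]
    d=b-seat[k]; tgt=b+dist*N
    r=env.servo_line(tgt,feed=feed,threshold=thr); return r
def rep(k,n=5):
    F=[];
    for i in range(n): F.append(st()[1]); env.dwell(.02)
    p,f,t,g=st(); d=p-seat[k]; f=np.mean(F,0)-np.load('f0.npy')
    print('xyz',np.round([d@UP,d@LY,d@N],2),'f',f.round(2),'spread',np.ptp(F,0).round(2),'t',t,'w',round(g,2)); return f,d
E
python3 - <<'E'
from h import *
np.save('f0.npy',[0,-.4,.4])
rep('a')
r=pull('a',5,16); print(r); rep('a')
E
```

```text
xyz [0.29 0.18 8.49] f [-1.87  1.08  6.19] spread [1.1  0.64 0.8 ] t 4.825 w 48.92
False
xyz [-0.21 -0.04 13.27] f [ 0.04 -0.67 -8.53] spread [0.9  1.25 1.27] t 5.8417 w 49.09
```

```bash
python3 - <<'E'
from h import *
for i in range(6):
    r=pull('a',1.5,6,6); f,d=rep('a')
    if r or f[2]<-12: print('stop',r);break
E
```

```text
xyz [-0.15  0.02 14.89] f [-0.79  0.24 -7.75] spread [1.62 0.53 0.67] t 6.3083 w 49.25
xyz [-0.1   0.09 16.48] f [-0.48  0.86 -7.78] spread [0.82 1.85 1.18] t 6.8083 w 49.13
xyz [-0.07  0.12 18.07] f [-0.39  0.36 -7.51] spread [0.72 1.58 0.78] t 7.3083 w 49.18
xyz [-0.05  0.13 19.63] f [-0.47 -0.14 -7.32] spread [0.98 2.01 0.79] t 7.8083 w 49.38
xyz [-0.03  0.14 21.21] f [-0.51 -0.03 -7.66] spread [1.25 0.98 1.54] t 8.3 w 49.14
xyz [2.000e-02 1.600e-01 2.279e+01] f [-0.76  0.3  -7.89] spread [2.27 1.24 1.32] t 8.8 w 48.81
```

Radio_a has come up 14 mm at a constant ~7.6 N, beyond any catch play, so it looks loose. I draw it out and check it isn't slip in the fingers.

```bash
python3 - <<'E'
from h import *
r=pull('a',12,9,15);rep('a')
r=pull('a',70,9,60);rep('a');print(r)
cv2.imwrite('pics/s3.png',imaging.camera("wrist"))
E
```

```text
xyz [-0.17  0.14 34.63] f [-0.96  0.48 -2.86] spread [2.11 2.37 1.3 ] t 9.8417 w 49.17
xyz [-6.2000e-01  8.0000e-02  1.0407e+02] f [-0.97  0.23 -3.12] spread [1.51 1.27 1.67] t 11.2417 w 49.05
False
```

View pics/s3.png

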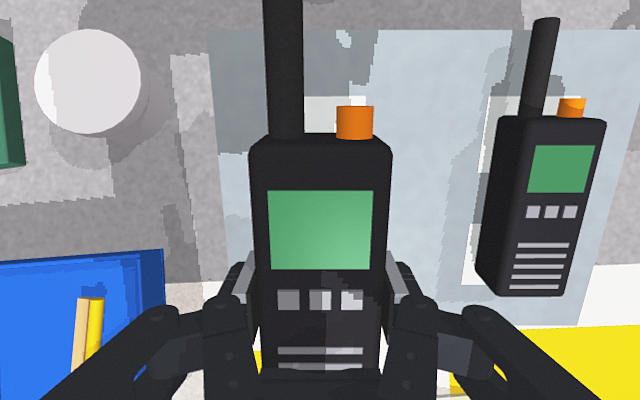

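Radio_a is held exactly as before (screen at 268–373, 190–270 in both views, so no slip) and weighs about 3 N. I carry it over to the red tray.

```bash
python3 - <<'E'
from h import *
p=st()[0]
env.servo_line(p+np.array([-60,0,90]),feed=180)
RT=Rot.from_euler('z',TY).as_matrix(); OT=toolrot(np.array([0,0,1.]),RT@[0,1.,0],-1)
env.movep(TC+RT@[-25,0,180.],OT)
env.dwell(.1)
c=imaging.get_calibration("top"); 
for n in("top","wrist"): cv2.imwrite(f'pics/{n}4.png',imaging.camera(n))
print(st())
E
python3 - <<'E'
import cv2
t=cv2.imread('pics/top4.png')[150:350,380:560]
cv2.imwrite('pics/top4z.png',cv2.resize(t,None,fx=3,fy=3))
E
```

```text
(array([ 403.66988393, -346.14579787,  180.27399648]), array([-0.2286297 , -0.16638426, -3.74419011]), 13.975, 49.412528971376936)
```

View pics/top4z.png

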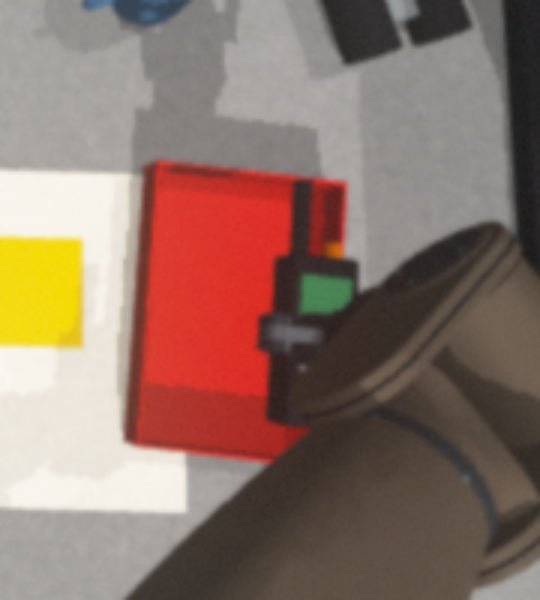

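View pics/wrist4.png

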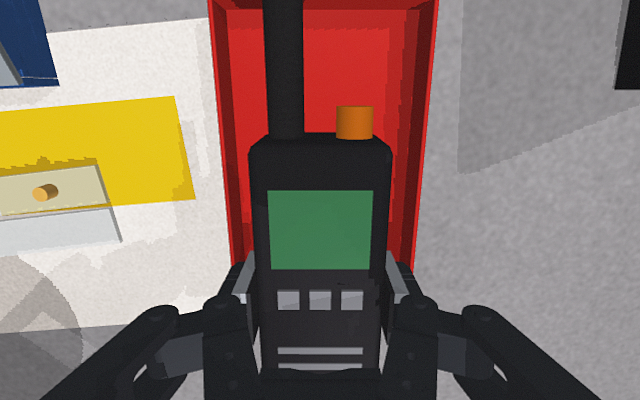

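The wrist view shows the tray walls symmetric around the radio (about columns 210/438 at the top, 232/418 lower) and parallel to it. Lowering gently.

```bash
cat >place.py <<'E'
from h import *
p=st()[0]
env.servo_line(np.array([p[0],p[1],60.]),feed=120)
env.servo_line(np.array([p[0],p[1],36.]),feed=40,threshold=8)
r=env.servo_line(np.array([p[0],p[1],24.]),feed=12,threshold=4); print(r,st())
E
python3 place.py
```

```text
True (array([ 403.66808747, -346.152803  ,   28.22156708]), array([ 2.13768524, -0.80373626,  5.06766208]), 16.55, 49.03949667554861)
```

Contact at TCP z = 28.2 (28.5 expected). Release and look.

```bash
python3 - <<'E'
from h import *
env.gripper_to(62); env.gripper_to(85)
p=st()[0]; env.servo_line(p+np.array([0,0,150.]),feed=180)
c=imaging.get_calibration("wrist");np.savez('w5.npz',**c)
cv2.imwrite('pics/w5.png',imaging.camera("wrist")); print(st())
E
```

```text
(array([ 401.8888782 , -343.94061244,  174.90368867]), array([0.35775718, 0.77499571, 0.08520364]), 18.225, 84.83469950627784)
```

View pics/w5.png

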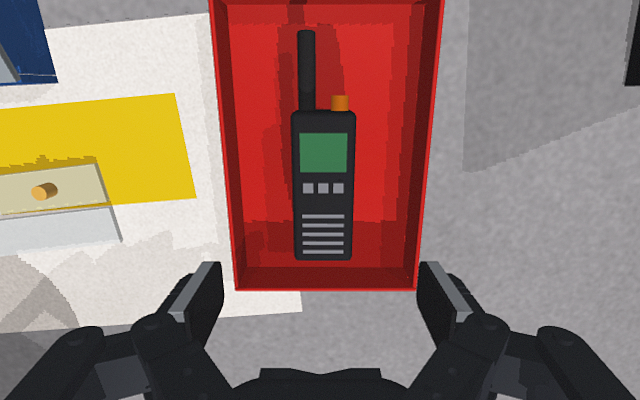

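The radio lies level, centred inside the tray (body 293–355, 110–260; antenna tip at row 30, clear of the wall). Now radio_b.

```bash
python3 - <<'E'
from h import *
p=st()[0]; env.servo_line(p+np.array([0,0,50.]),feed=180)
env.movep(seat['b']+130*N,O)
c=imaging.get_calibration("wrist"); im=imaging.camera("wrist")
pr=lambda X:(lambda v:v[:2]/v[2])(c["K"]@(c["R"]@X+c["t"]))
for dx,dy in((62.5,25),(62.5,-25),(-62.5,-25),(-62.5,25)):
    cv2.circle(im,tuple(int(round(v)) for v in pr(seat['b']+dx*UP+dy*LY+40*N)),2,(0,0,255),-1)
cv2.imwrite('pics/w6.png',im);print(st())
E
```

```text
(array([576.05710373, -48.03922949, 207.17335672]), array([-0.1502168 , -0.04029743,  0.33498509]), 19.9833, 84.78447247857264)
```

View pics/w6.png

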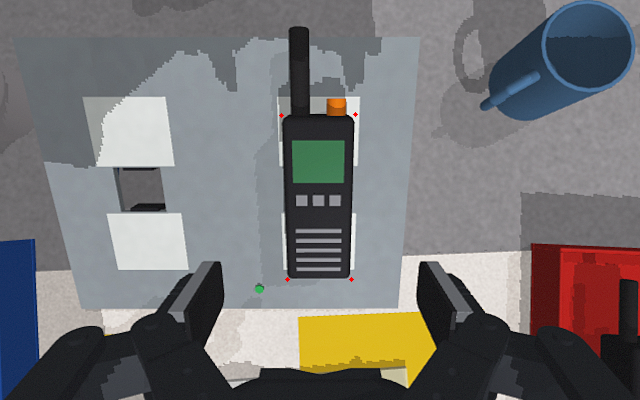

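Aligned: radio_b's body spans 284–354, 115–279, on the projected corners. The left seat is empty. Descend, grip and pull slowly.

```bash
python3 - <<'E'
from h import *
print(env.servo_line(seat['b']+30*N,feed=120,threshold=15))
print(env.servo_line(seat['b']+8*N,feed=50,threshold=6))
env.dwell(.15)
F=[]
for i in range(8): F.append(st()[1]); env.dwell(.02)
np.save('f0.npy',np.mean(F,0)); print(np.mean(F,0).round(2)); rep('b')
env.gripper_to(45,70); env.dwell(.2); rep('b')
r=pull('b',4,20,6); f,d=rep('b')
for i in range(10):
    if r or f[2]<-11.5: break
    r=pull('b',1,7,6); f,d=rep('b',3)
E
```

```text
False
False
[-0.08  0.12  0.1 ]
xyz [ 0.17 -0.03  8.22] f [ 0.18 -0.05 -0.2 ] spread [0.64 0.52 1.19] t 21.925 w 85.08
xyz [0.09 0.13 8.36] f [-2.05  1.33  6.22] spread [1.27 1.49 0.8 ] t 22.6333 w 49.08
xyz [-0.78  0.19 11.79] f [  0.32  -0.61 -11.22] spread [0.93 1.04 0.44] t 23.5917 w 49.17
xyz [-0.89  0.14 12.52] f [  1.21  -0.56 -12.85] spread [1.12 1.21 1.1 ] t 23.95 w 49.18
```

```bash
python3 - <<'E'
from h import *
f,d=rep('b',5)
for i in range(8):
    if f[2]<-14.6: break
    pull('b',0.5,4,4); env.dwell(.05); f,d=rep('b',5)
E
```

```text
xyz [-0.9   0.14 12.51] f [  1.22  -0.99 -13.32] spread [0.59 0.6  0.92] t 24.0333 w 49.01
xyz [-0.94  0.12 12.7 ] f [  1.32  -0.46 -13.51] spread [1.94 1.13 0.58] t 24.4167 w 49.0
xyz [-0.96  0.12 12.85] f [  1.58  -0.22 -14.14] spread [1.74 1.17 2.54] t 24.8 w 48.94
xyz [-0.99  0.1  12.93] f [  1.63  -0.53 -15.13] spread [0.99 0.64 1.65] t 25.1833 w 48.53
```

It resists with rising force: 15.1 N at about 4.5 mm. I hold it for two seconds and more.

```bash
python3 - <<'E'
from h import *
for i in range(6):
    env.dwell(.3); rep('b',4)
cv2.imwrite('pics/w7.png',imaging.camera("wrist"))
E
```

```text
xyz [-1.01  0.13 12.93] f [  1.94  -0.23 -15.04] spread [0.97 0.26 0.33] t 25.55 w 48.74
xyz [-1.02  0.08 12.92] f [  1.29  -0.59 -14.53] spread [0.72 0.9  0.45] t 25.9167 w 49.35
xyz [-0.98  0.11 12.94] f [  2.26  -0.23 -14.54] spread [1.73 1.29 0.75] t 26.2833 w 49.16
xyz [-0.99  0.09 12.94] f [  1.48  -0.62 -14.81] spread [0.83 0.58 0.95] t 26.65 w 49.08
xyz [-1.    0.11 12.93] f [  1.8   -0.35 -14.49] spread [0.84 0.68 1.15] t 27.0167 w 49.02
xyz [-0.95  0.11 12.97] f [  2.02  -0.17 -14.49] spread [0.88 0.87 1.69] t 27.3833 w 48.72
```

View pics/w7.png

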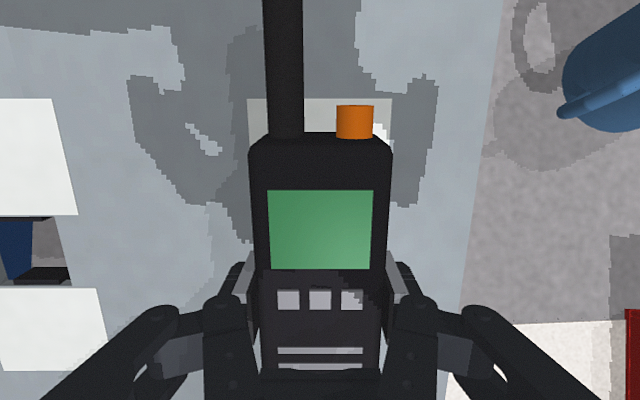

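Held ~14.5–15 N for over 2 s with no creep. The screen pixels match the earlier grip, so the fingers didn't slip and radio_b is the caught one. A short extra hold, then press it home.

```bash
python3 - <<'E'
from h import *
env.dwell(.4); rep('b',3)
r=pull('b',-3.5,40,8); rep('b',3)
for i in range(14):
    r=pull('b',-1,12,8); f,d=rep('b',3)
    if f[2]>12.5: break
E
```

```text
xyz [-1.02  0.11 12.93] f [  1.29  -0.44 -14.97] spread [1.   1.12 0.98] t 27.8833 w 49.07
xyz [-0.06  0.03 10.17] f [-1.61  0.85  3.29] spread [1.9  0.82 1.04] t 28.575 w 49.2
xyz [ 0.05 -0.09  9.19] f [-0.97  0.18  2.55] spread [0.6  1.94 0.54] t 28.9 w 49.28
xyz [ 0.28 -0.14  8.39] f [-1.74  0.49  5.5 ] spread [1.53 1.13 0.44] t 29.225 w 49.0
xyz [ 0.2  -0.15  8.38] f [ 0.44 -0.06  2.61] spread [0.35 0.28 0.96] t 29.4833 w 48.9
xyz [ 0.16 -0.13  8.38] f [-0.73  0.03  4.1 ] spread [0.85 0.21 0.8 ] t 29.7417 w 48.59
xyz [ 0.1  -0.16  8.4 ] f [-1.46 -0.04  4.43] spread [1.3  0.83 1.57] t 30.0 w 49.18
xyz [ 0.08 -0.19  8.43] f [-1.82 -0.58  4.66] spread [2.16 0.5  0.43] t 30.2583 w 49.15
xyz [ 0.08 -0.19  8.49] f [-1.64 -0.39  4.61] spread [1.19 0.32 0.52] t 30.5167 w 48.97
xyz [ 0.07 -0.2   8.53] f [-1.8   0.4   4.38] spread [1.06 0.47 0.21] t 30.775 w 48.96
xyz [ 0.11 -0.18  8.6 ] f [-1.94 -0.05  5.09] spread [0.8  0.75 1.32] t 31.0333 w 48.79
xyz [ 0.08 -0.24  8.62] f [-1.82  0.05  4.92] spread [0.93 2.01 1.06] t 31.2917 w 49.16
xyz [ 0.1  -0.2   8.68] f [-1.83 -0.09  4.81] spread [0.99 1.25 1.25] t 31.55 w 49.36
xyz [ 0.07 -0.23  8.69] f [-2.67  0.24  4.89] spread [0.88 1.22 0.41] t 31.8083 w 48.88
xyz [ 0.09 -0.23  8.76] f [-2.18  0.2   4.74] spread [0.77 1.42 0.97] t 32.0667 w 48.84
xyz [ 0.12 -0.23  8.81] f [-1.83  0.42  5.04] spread [0.44 0.49 2.02] t 32.325 w 49.22
```

It bottomed at z = 8.38, as it sat when first gripped, but restarting each step from the actual pose lets the arm relax. One longer, firmer press settles it.

```bash
python3 - <<'E'
from h import *
r=env.servo_line(seat['b']+4.5*N,feed=8,threshold=14); print(r); rep('b'); env.dwell(.3); rep('b')
cv2.imwrite('pics/w8.png',imaging.camera("wrist"))
E
```

```text
True
xyz [ 0.1  -0.22  8.83] f [-2.22  0.04  5.19] spread [1.12 1.79 1.23] t 32.7 w 48.98
xyz [ 0.13 -0.26  8.85] f [-1.87  0.    4.2 ] spread [1.38 0.3  1.41] t 33.0833 w 48.87
```

View pics/w8.png

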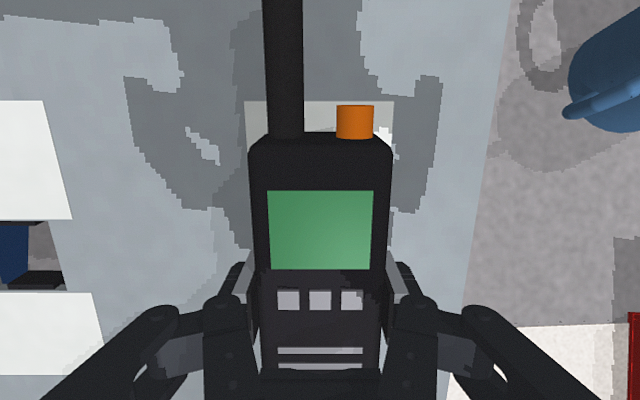

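The press peaked at about 19 N down before the stop, but TCP z reads 0.45 mm above the first value, possibly pad creep. To be sure the radio is home once the fingers open, I release, back off, compare by camera, then press its top with shut fingers.

```bash
python3 - <<'E'
from h import *
env.gripper_to(62); env.gripper_to(85)
env.servo_line(seat['b']+130*N,feed=150); env.dwell(.1)
cv2.imwrite('pics/w9.png',imaging.camera("wrist")); print(st()[0],st()[2])
a=cv2.imread('pics/w6.png');b=cv2.imread('pics/w9.png')
for im in(a,b):
    h=cv2.cvtColor(im,cv2.COLOR_BGR2HSV); m=((h[...,0]>50)&(h[...,0]<85)&(h[...,1]>90)).astype(np.uint8)
    k=max(cv2.findContours(m,cv2.RETR_EXTERNAL,cv2.CHAIN_APPROX_NONE)[0],key=cv2.contourArea)
    print(cv2.boundingRect(k),cv2.contourArea(k),cv2.minAreaRect(k))
E
```

```text
[575.49291694 -46.74510323 205.55565513] 34.8833
(292, 140, 53, 43) 2140.5 ((318.0, 161.0), (42.0, 52.0), 90.0)
(295, 136, 53, 44) 2173.0 ((320.9999694824219, 157.49998474121094), (51.99999237060547, 42.99999237060547), 0.0)
```

View pics/w9.png

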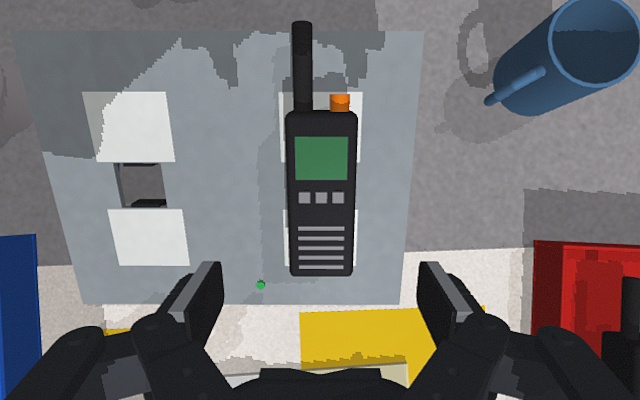

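The picture is nearly identical to the earlier one; the whole scene is shifted ~3 px because the arm was still settling. Now the confirming press from above with shut fingers.

```bash
python3 - <<'E'
from h import *
env.gripper_to(0,40)
env.servo_line(seat['b']+55*N,feed=120,threshold=15); env.dwell(.1); rep('b')
r=env.servo_line(seat['b']+34*N,feed=10,threshold=3); print(r); rep('b')
p=st()[0]
r=env.servo_line(p-5*N,feed=8,threshold=9); print(r, st()); rep('b')
env.dwell(.2); rep('b')
E
```

```text
xyz [ 0.93 -0.1  56.01] f [ 0.26  0.12 -0.03] spread [1.69 1.78 1.63] t 36.6083 w -0.0
True
xyz [-8.000e-02  3.000e-02  4.037e+01] f [0.74 0.13 3.72] spread [1.63 1.36 0.49] t 38.0667 w 0.01
True (array([606.53822815, -48.11685989, 122.88564254]), array([-0.20625575,  1.23419656,  3.63216785]), 38.3333, -0.04657473536773641)
xyz [-0.09  0.06 40.36] f [-0.27  0.21  4.21] spread [0.42 1.32 1.18] t 38.4167 w -0.03
xyz [-0.1   0.07 40.34] f [-0.18  0.05  4.29] spread [0.33 0.88 1.52] t 38.7 w 0.44
```

```bash
python3 - <<'E'
from h import *
p=st()[0]
for k in (1,2,3):
    env.servo_line(p-k*N,feed=10,threshold=14); f,d=rep('b',3)
    if f[2]>9: break
env.dwell(.3); rep('b')
env.servo_line(seat['b']+70*N,feed=80)
p=st()[0]; env.servo_line(p+np.array([-80,0,110]),feed=180); env.gripper_to(85); env.dwell(.1)
for n in("top","scene"): cv2.imwrite(f'pics/{n}10.png',imaging.camera(n))
print(st())
E
python3 - <<'E'
import cv2,numpy as np
a=cv2.imread('pics/top10.png')[110:310,250:510]; b=cv2.imread('pics/scene10.png')[130:310,110:420]
cv2.imwrite('pics/t10z.png',cv2.resize(a,None,fx=3,fy=3)); cv2.imwrite('pics/s10z.png',cv2.resize(b,None,fx=2.5,fy=2.5))
E
```

```text
xyz [-4.00e-02  5.00e-02  4.03e+01] f [-3.7  -0.16 11.07] spread [1.03 1.71 0.94] t 39.0 w -0.1
xyz [-2.00e-02  5.00e-02  4.03e+01] f [-3.39  0.04 11.57] spread [1.52 1.14 1.12] t 39.3833 w 0.09
(array([516.41938189, -47.73339843, 260.89863882]), array([-0.25396292,  0.19569929,  1.7164907 ]), 41.8083, 85.10543124425688)
```

View pics/t10z.png

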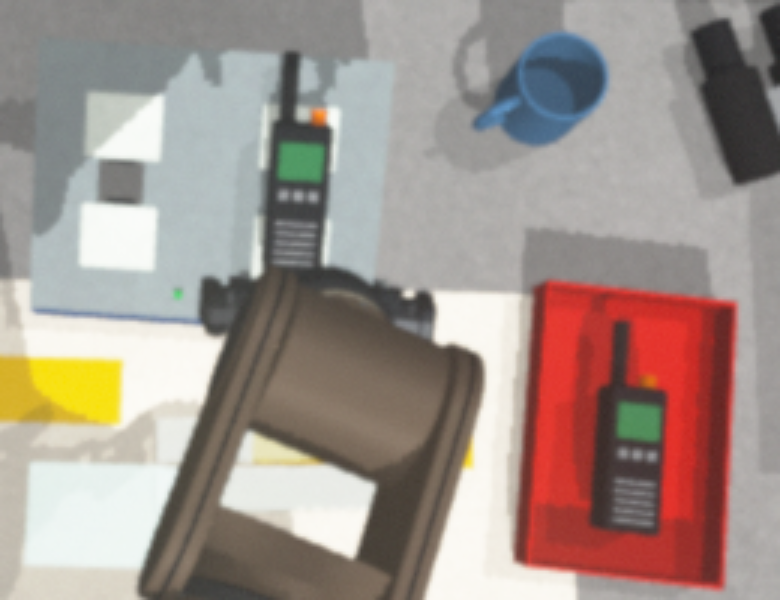

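View pics/s10z.png

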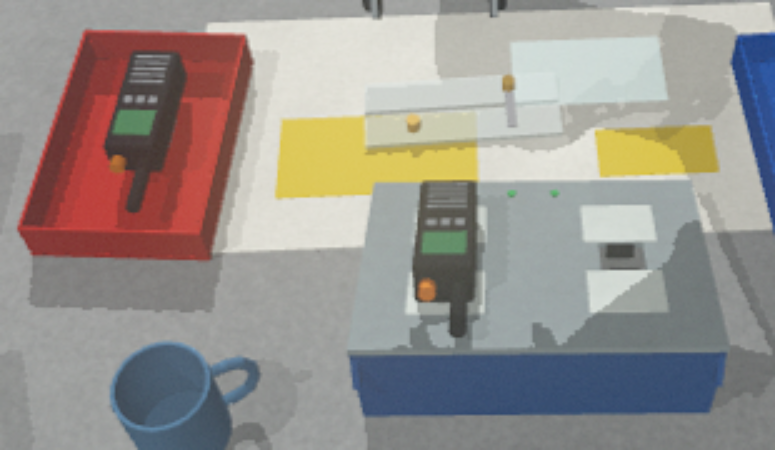

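Radio_b sits home on its place: its top is at z = 40.3 mm and didn't move under a sustained 11 N. Radio_a lies flat in the red tray, everything else is unmoved and the robot is clear. I hand in.

```bash
python3 -c "
from h import *
print(env.sign_off(), env.read_state()['time_s'])"
```

```text
the job is handed in; nothing more can be done
the job is handed in; nothing more can be done
```

Radio_a (left) was the loose one and is now on its back in the red tray; radio_b (right) held and is pressed fully home again. I handed the job in at about 42 s of the 64 s allowed.

- **radio_a:** It gave way at about 8 N, well before 15 N, and kept coming at a steady 7.5 N with no slip in the fingers. I lowered it into the tray until it touched (TCP at 28.2 mm, 28.5 expected) and then released it. The pictures show it level and clear of the walls.
- **radio_b:** After about 4 mm of travel it resisted, and I held it at 14.5–15 N for about 2.7 s with no creep. I pushed it back down, released it, and pressed its top with shut fingers at a steady 11 N. It did not move, and its top was at 40.3 mm against 40 nominal.
- **Checks that disagreed:** While I was pressing radio_b with the grip still on, the tool height crept from 8.4 to 8.85 mm. I took this for creep in the pads, and the press from above agreed. That gripped press peaked briefly at roughly 19 N downward, more than the 5–10 N needed.
- **Rest of the scene:** The last pictures show the ruler and mug where they were. The pencil tray and magnifier were out of frame in the close-ups I looked at, and no move went near either. The robot was clear of everything.

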